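# Unstack the washed lids and close the four canisters

### The job

The wooden lids of the four open white canisters stand in one stack. Take the stack apart from the top down and close each canister with the lid of its own size (smallest lid on the smallest canister and so on, one after another), each lid seated flat on the rim with its stopper in the mouth. Leave the canisters standing where they are, and do not disturb the onion or the spice jar.

Things in the scene. Friction and masses are not known exactly. Their poses are not given: they have to be found in the camera images.
- lid_s: the smallest lid, on top of the stack at the start: a wooden disc 38 mm in diameter, 12 mm thick, over a grey tapered stopper 8 mm deep (20 mm across at the disc, 14 mm below). Origin: centre of the stopper's lower end; the disc spans 8 to 20 mm above it; z axis up. Stacked, each lid stands with its stopper on the next larger disc, a few mm off centre. Loose, about 20 g
- lid_m: the second smallest lid, second from the top of the stack at the start: a wooden disc 48 mm in diameter, 12 mm thick, over a grey tapered stopper 8 mm deep (30 mm across at the disc, 24 mm below). Origin: centre of the stopper's lower end; the disc spans 8 to 20 mm above it; z axis up. Stacked, each lid stands with its stopper on the next larger disc, a few mm off centre. Loose, about 30 g
- lid_l: the second largest lid, third from the top of the stack at the start: a wooden disc 58 mm in diameter, 12 mm thick, over a grey tapered stopper 8 mm deep (40 mm across at the disc, 34 mm below). Origin: centre of the stopper's lower end; the disc spans 8 to 20 mm above it; z axis up. Stacked, each lid stands with its stopper on the next larger disc, a few mm off centre. Loose, about 40 g
- lid_xl: the largest lid, at the bottom of the stack, on the worktop at the start: a wooden disc 68 mm in diameter, 12 mm thick, over a grey tapered stopper 8 mm deep (50 mm across at the disc, 44 mm below). Origin: centre of the stopper's lower end; the disc spans 8 to 20 mm above it; z axis up. Stacked, each lid stands with its stopper on the next larger disc, a few mm off centre. Loose, about 50 g
- canister_s: the smallest and shortest of four open white round canisters with a grey band at the foot: 55 mm tall, 32 mm outer diameter, mouth 26 mm across, wall 3 mm. Origin: centre of its underside; z axis up. It takes lid_s: seated, the disc lies flat on the rim (3 mm over it all round), stopper inside, and the lid's origin is 47 mm above the canister's. Loose, 0.2 to 0.6 kg
- canister_m: the second smallest and second shortest of four open white round canisters with a grey band at the foot: 75 mm tall, 42 mm outer diameter, mouth 36 mm across, wall 3 mm. Origin: centre of its underside; z axis up. It takes lid_m: seated, the disc lies flat on the rim (3 mm over it all round), stopper inside, and the lid's origin is 67 mm above the canister's. Loose, 0.2 to 0.6 kg
- canister_l: the second largest and second tallest of four open white round canisters with a grey band at the foot: 95 mm tall, 52 mm outer diameter, mouth 46 mm across, wall 3 mm. Origin: centre of its underside; z axis up. It takes lid_l: seated, the disc lies flat on the rim (3 mm over it all round), stopper inside, and the lid's origin is 87 mm above the canister's. Loose, 0.2 to 0.6 kg
- canister_xl: the largest and tallest of four open white round canisters with a grey band at the foot: 115 mm tall, 62 mm outer diameter, mouth 56 mm across, wall 3 mm. Origin: centre of its underside; z axis up. It takes lid_xl: seated, the disc lies flat on the rim (3 mm over it all round), stopper inside, and the lid's origin is 107 mm above the canister's. Loose, 0.2 to 0.6 kg
- shallot: bystander: a brown onion, 85 mm wide and 87 mm high, standing on the worktop; origin at the centre of its underside. Leave it alone
- green_spice: bystander: a spice jar with a yellow cap, 42 mm in diameter and 106 mm tall, standing; origin at the centre of its underside. Leave it alone
Not all that is in view belongs to the job. What is shaped like the canister_m but pink is not meant. Leave any green look-alike of the lid_xl alone.

How it is judged:
By the outcome, as a careful person would: the job done as asked, in the order asked, and still so for the second after the job is handed in, with the robot touching nothing.
It also fails if it takes over 96 s, if anything falls off the work surface, if the arm or the gripper's body presses on something with over 40 N, if the wrist force passes 120 N, or if a joint passes its speed limit or range.

### The arm

A 6-joint arm with a two-finger parallel gripper is mounted at the origin on a cart in front of the work surface, level with it; the furniture and walls round the work are solid. World frame = base frame: x ahead of the robot, y to its left, z up, the work surface at z = 0. Lengths are in m, angles in rad, forces in N, time in s.
With the tool pointing down it reaches from about 0.3 to 0.875 m from the base axis. Payload 4.2 kg.
Tool frame: the origin (TCP) lies midway between the tips of the shut fingers; the grasp point (between the pads) lies 19 mm behind it; z points along the fingers, y is the line along which they close (so a half turn about z gives the same grasp; the last joint's range is limited). The gripper opens to 85 mm and grips with 20 to 120 N. Pads are 22 mm wide; open, the fingers measure 114 mm over their backs; the gripper's body (76 mm by 85 mm) begins 54 mm behind the grasp point. The pads swing forward as they close: fully open they stand 13 mm farther back than shut.
Start: joints at [1.267, 0.32, 1.565, -0, 1.257, -0.02], TCP at [0.161, 0.552, 0.211] pointing down, gripper open.
Joint ranges: [-3.11, 3.11], [-0.84, 2.01], [0.21, 2.61], [-1.34, 4.49], [0.05, 2.63], [-2.56, 2.56]. Speed limits (rad/s): [2.57, 2.57, 3.14, 3.14, 3.14, 3.14].

### API

Orientations are given as a unit quaternion [w, x, y, z].
In Python, from bench import bot gives the robot as it stands. The module is installed in compiled form; this text tells all that it offers.
- The arm moves only by the shell command python3 -m inch 'ROWS' [FORCE]. ROWS is JSON, a list of rows, each a list of 5 numbers: the shift along the tool's x, y, z in m, then the turn about the tool's z in degrees, then the finger opening in m, from 0 to 0.0854. A call has 1 to 10 rows; each row shifts and turns the commanded pose from where the row before left it, along the tool's axes as they then stand; what a row does not reach is not made up. A row lasts 1/10 s, in which the tool goes at most 50 mm and 8.59 degrees, less where a joint would pass 70% of its speed; a pose out of reach is approached as far as the arm can. A call with a gripper value outside its range is refused whole. The fingers move at their own pace and stop on an object; FORCE is the grip in N (left out, the last holds). Time passes only in rows, so rows that do not move let the fingers close. It gives the time, the measured TCP pose, the force, the opening and the grip force at its end, in the units of the state.
- bot.read_state(): the state, without advancing time (a new reading comes with each control period).
- bot.get_image(name): name is "scene" or "side" or "wrist"; returns a dict with "pixels" (400x640x3 uint8, red, green, blue), "intrinsics" (3x3 intrinsics, pixels), "camera_from_world" (4x4, takes a point from world to camera coordinates); the wrist camera has in their place "hand_eye" (4x4, takes a point from camera to tool coordinates, whose origin is the TCP and whose axes are the flange's). Camera axes: x right, y down, z forward; pixel columns grow to the right and rows downward; lengths in m; the calibration is good to about 2 mm. A picture is of the moment at which its call begins: read the wrist's pose just before it. There is no depth.
- bot.finish_job(): hands the job in; it is judged then, once.
Trained networks look in a picture, given as the dict that the camera call returned (one of the last four; its "shot" number tells which), for a name from the list of things; names that differ only in an ending like _2 or _b are one class to them, and where a whole thing is asked for, a point or a joint stands for the part that bears it (a point fixed in the world has none). Each returns a list of dicts, best first, with "conf" (0 to 1); they miss things now and then, are a little off and sometimes report something else, mostly with a low value. They report only what shows in the picture. A call takes as long as a camera call. They do not tell look-alikes from the thing itself.
- bot.look_for(name, picture): "position" ([column, row] in pixels, amid what is visible of it).
- bot.silhouettes(name, picture): "mask" (400x640 bool, what is visible of it) and "position" ([column, row] in pixels, amid what is visible of it).
The state is a dict: "clock": time; "joint_positions": joint angles; "qd": joint speeds; "effort": joint torques, N m; "tool_pos": TCP position; "tool_rot": TCP orientation; "force": force on the tool from outside, world axes, zero at the start; "moment": the same for the moment, N m; "gripper_width": finger opening in m; "gripper_force": force on a finger pad.
Only numpy, scipy, OpenCV 4.12 (cv2) and the standard library are available. Lean on these libraries where they do the work, as an engineer would, in place of code of your own. Each camera call takes 0.05 s, during which the arm holds its last target. There are 200 camera calls.

## Working session

There is one attempt and no reset: what is moved stays moved. The work goes in short steps, Python scripts to look and compute and a shell command to move; the robot and the scene stay as the last step left them, time stands still between calls to the robot, and variables do not carry over. Pictures are saved under pics/ and viewed, at most 14 in all, crops included, and the job is handed in when it is done.

```bash
mkdir -p pics; python3 - <<'E'
from bench import bot
import cv2,numpy as np
s=bot.read_state();print(s['clock'],s['tool_pos'],s['tool_rot'],s['gripper_width'])
for n in ['scene','side']:
    p=bot.get_image(n);cv2.imwrite(f'pics/{n}0.png',p['pixels'][:,:,::-1])
    print(n,p['intrinsics'],np.round(p['camera_from_world'],4).tolist())
    for k in ['lid_s','lid_m','lid_l','lid_xl','canister_s','canister_m','canister_l','canister_xl','shallot','green_spice']:
        print(k,[(np.round(d['position']).tolist(),round(d['conf'],2)) for d in bot.look_for(k,p)][:5])
E
```

```text
0.0 [0.16085517 0.55151703 0.21016853] [-1.39974993e-04  1.41414733e-01  9.89950040e-01 -8.79164416e-04] 0.08571818002496293
scene [[411.53119327   0.         318.44545374]
 [  0.         411.53119327 205.94389188]
 [  0.           0.           1.        ]] [[0.8253, -0.5644, 0.017, -0.4461], [-0.312, -0.4808, -0.8194, 0.1946], [0.4707, 0.671, -0.5729, 0.7804], [0.0, 0.0, 0.0, 1.0]]
lid_s [([325.0, 259.0], 0.76), ([326.0, 244.0], 0.67), ([329.0, 266.0], 0.51)]
lid_m [([325.0, 259.0], 0.76), ([326.0, 244.0], 0.67), ([329.0, 266.0], 0.51)]
lid_l [([325.0, 259.0], 0.76), ([326.0, 244.0], 0.67), ([329.0, 266.0], 0.51)]
lid_xl [([328.0, 271.0], 0.68), ([386.0, 299.0], 0.66)]
canister_s [([305.0, 229.0], 0.81), ([311.0, 178.0], 0.73), ([285.0, 210.0], 0.65), ([418.0, 254.0], 0.55), ([275.0, 154.0], 0.43)]
canister_m [([305.0, 229.0], 0.81), ([311.0, 178.0], 0.73), ([285.0, 210.0], 0.65), ([418.0, 254.0], 0.55), ([275.0, 154.0], 0.43)]
canister_l [([305.0, 229.0], 0.81), ([311.0, 178.0], 0.73), ([285.0, 210.0], 0.65), ([418.0, 254.0], 0.55), ([275.0, 154.0], 0.43)]
canister_xl [([369.0, 208
[... 486 characters left out ...]
 0.46)]
lid_m [([355.0, 173.0], 0.65), ([358.0, 184.0], 0.47), ([354.0, 170.0], 0.46)]
lid_l [([355.0, 173.0], 0.65), ([358.0, 184.0], 0.47), ([354.0, 170.0], 0.46)]
lid_xl [([339.0, 175.0], 0.59), ([360.0, 192.0], 0.49)]
canister_s [([285.0, 221.0], 0.89), ([346.0, 202.0], 0.74), ([341.0, 189.0], 0.64), ([309.0, 155.0], 0.52)]
canister_m [([285.0, 221.0], 0.89), ([346.0, 202.0], 0.74), ([341.0, 189.0], 0.64), ([309.0, 155.0], 0.52)]
canister_l [([285.0, 221.0], 0.89), ([346.0, 202.0], 0.74), ([341.0, 189.0], 0.64), ([309.0, 155.0], 0.52)]
canister_xl [([301.0, 179.0], 0.84)]
shallot [([278.0, 262.0], 0.75), ([349.0, 200.0], 0.23), ([352.0, 169.0], 0.19)]
green_spice [([348.0, 234.0], 0.97)]
```

```bash
python3 - <<'E'
import cv2
a=cv2.imread('pics/scene0.png')[120:330,210:450];b=cv2.imread('pics/side0.png')[130:310,230:420]
cv2.imwrite('pics/a.png',cv2.resize(a,None,fx=2.8,fy=2.8,interpolation=2)[:600]);cv2.imwrite('pics/b.png',cv2.resize(b,None,fx=3.3,fy=3.3,interpolation=2))
E
```

```text
(no output)
```

View pics/a.png

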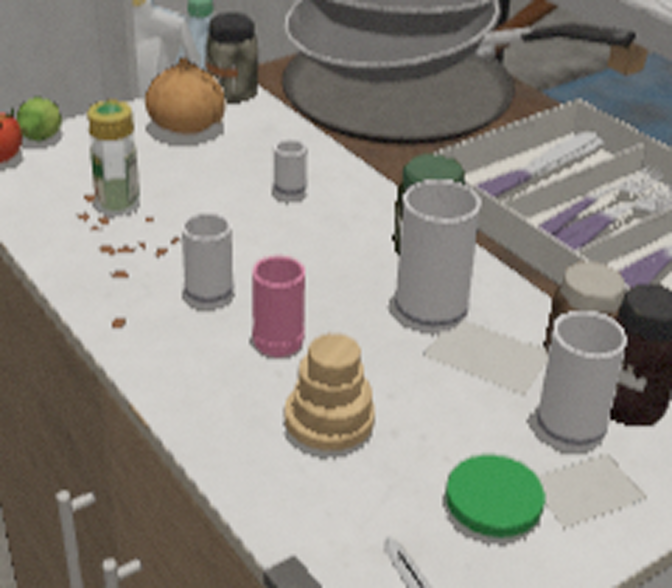

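View pics/b.png

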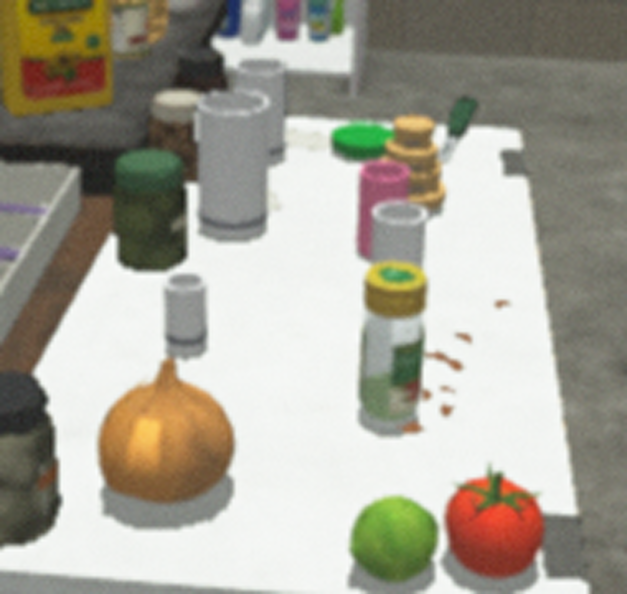

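View pics/scene0.png

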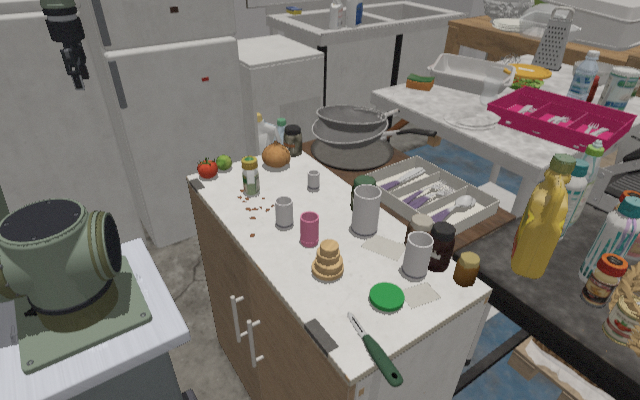

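The scene shows the stack at about (329,260). White canisters: s (314,180), m (284,213), xl (366,211), l (417,256). The pink look-alike is at (310,229) and the green lid at (386,297). Next I fit cylinder models to the masks.

```bash
cat > h.py <<'E'
from bench import bot
import numpy as np,cv2
from scipy.optimize import minimize
from scipy.spatial.transform import Rotation as R
C={'s':(.016,.055),'m':(.021,.075),'l':(.026,.095),'xl':(.031,.115)}
D={'s':(.019,.060),'m':(.024,.040),'l':(.029,.020),'xl':(.034,0)}
t=np.linspace(0,2*np.pi,48)
def proj(p,P):
    q=P@p['camera_from_world'][:3,:3].T+p['camera_from_world'][:3,3];q=q@p['intrinsics'].T
    return q[:,:2]/q[:,2:]
def cyl(xy,r,z0,z1):
    c=np.c_[r*np.cos(t)+xy[0],r*np.sin(t)+xy[1]]
    return np.r_[np.c_[c,0*t+z0],np.c_[c,0*t+z1]]
def back(p,uv,z):
    M=p['camera_from_world'];d=M[:3,:3].T@np.linalg.inv(p['intrinsics'])@[*uv,1];o=-M[:3,:3].T@M[:3,3]
    return (o+d*(z-o[2])/d[2])[:2]
def fit(views,xy,r,z0,z1):
    # match bounding box of predicted outline to masks
    def bb(q): return np.r_[q.min(0),q.max(0)]
    obs=[bb(np.argwhere(m)[:,::-1]+[[-.0,-.0]])+[-.5,-.5,.5,.5] for p,m in views]
    f=lambda x:sum(np.abs(bb(proj(p,cyl(x,r,z0,z1)))-o).sum() for (p,m),o in zip(views,obs))
    b=minimize(f,xy,method='Nelder-Mead',options=dict(initial_simplex=np.array(xy)+[[0,0],[.01,0],[0,.01]]))
    return b.x,b.fun/len(views)
def wrist():
    s=bot.read_state();p=bot.get_image('wrist')
    T=np.eye(4);w,x,y,z=s['tool_rot'];T[:3,:3]=R.from_quat([x,y,z,w]).as_matrix();T[:3,3]=s['tool_pos']
    p['camera_from_world']=np.linalg.inv(T@p['hand_eye']);return s,p
def tool(v):  # world vector -> tool axes
    w,x,y,z=bot.read_state()['tool_rot'];return R.from_quat([x,y,z,w]).as_matrix().T@np.array(v)
E
python3 - <<'E'
from h import *
ps={n:bot.get_image(n) for n in ['scene','side']}
allm={}
for n,p in ps.items():
    allm[n]=[d for k in ['canister_s','canister_xl','lid_s','lid_xl','shallot','green_spice'] for d in bot.silhouettes(k,p)]
def near(n,uv):
    return min(allm[n],key=lambda d:np.hypot(*(np.array(d['position'])-uv)))
for k,u in {'s':(312,180),'m':(285,211),'xl':(368,209),'l':(418,254)}.items():
    d=near('scene',u);r,h=C[k];p=ps['scene']
    xy=back(p,d['position'],h/2);x,e=fit([(p,d['mask'])],xy,r,0,h)
    v=[(p,d['mask'])];q=ps['side'];g=proj(q,np.array([[*x,h/2]]))[0];d2=near('side',g)
    x2,e2=fit([(q,d2['mask'])],x,r,0,h)
    print(k,d['position'],x.round(4),e,'side',d2['position'],g.round(),x2.round(4),e2)
p=ps['scene']
for nm,u,r,z0,z1 in [('shallot',(275,156),.042,0,.087),('spice',(249,175),.021,0,.106),('pink',(305,229),.021,0,.075),('stack',(328,271),.034,.008,.02)]:
    d=near('scene',u);print(nm,d['position'],back(p,d['position'],z1/2).round(3))
for n in allm: print(n,[(np.round(d['position']).tolist(),int(d['mask'].sum())) for d in allm[n]])
for m in [0.0]:
    p['camera_from_world']
print(back(p,(329.5,246.5),.08),back(p,(386.5,294),.02))
s,w=wrist();cv2.imwrite('pics/w0.png',w['pixels'][:,:,::-1]);print(w['hand_eye'].round(3).tolist(),w['intrinsics'])
E
```

```text
s [312.9, 181.5] [0.6023 0.1153] 0.4104419969377773 side [286.8, 223.9] [284. 225.] [0.6028 0.1089] 2.835026466022555
m [285.8, 208.1] [0.4506 0.0197] 3.0684254712323025 side [346.0, 201.2] [350. 208.] [ 0.4522 -0.0648] 11.500904614198333
xl [365.1, 207.8] [ 0.602  -0.1034] 1.780293415507515 side [302.5, 177.6] [298. 180.] [ 0.5992 -0.113 ] 1.4793583183458452
l [416.5, 254.4] [ 0.5957 -0.2734] 4.042611295873627 side [308.3, 154.1] [308. 164.] [ 0.5984 -0.3063] 3.4263121230897866
shallot [275.9, 156.6] [0.568 0.261]
spice [250.0, 173.6] [0.454 0.199]
pink [308.2, 229.6] [ 0.463 -0.071]
stack [326.4, 267.6] [ 0.444 -0.171]
scene [([308.0, 230.0], 661), ([416.0, 254.0], 1136), ([313.0, 182.0], 253), ([286.0, 208.0], 623), ([365.0, 208.0], 1348), ([328.0, 254.0], 169), ([327.0, 245.0], 204), ([326.0, 268.0], 305), ([384.0, 298.0], 876), ([324.0, 271.0], 270), ([276.0, 157.0], 573), ([250.0, 174.0], 634)]
side [([287.0, 224.0], 345), ([346.0, 201.0], 307), ([308.0, 154.0], 241), ([344.0, 189.0], 268), ([302.0, 178.0], 919), ([351.0, 169.0], 93), ([354.0, 176.0], 72), ([341.0, 174.0], 178), ([361.0, 190.0], 75), ([278.0, 262.0], 1303), ([351.0, 235.0], 898), ([361.0, 188.0], 36)]
[ 0.43939391 -0.18431163] [ 0.49224653 -0.30344123]
[[0.002, -0.947, -0.321, 0.083], [1.0, 0.001, 0.002, -0.001], [-0.001, -0.321, 0.947, -0.162], [0.0, 0.0, 0.0, 1.0]] [[331.42096362   0.         321.72026554]
 [  0.         331.42096362 203.06976067]
 [  0.           0.           1.        ]]
```

View pics/w0.png

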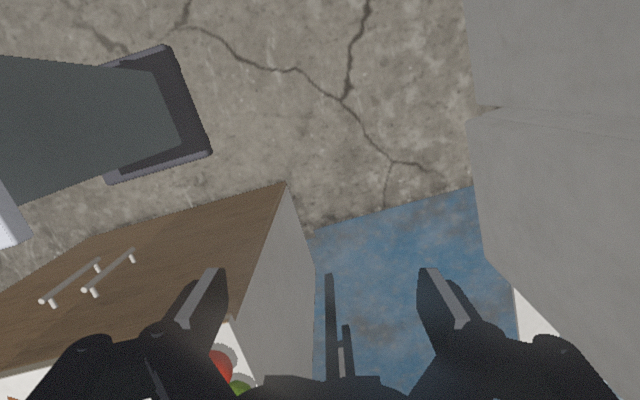

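```bash
python3 -m inch '[[0,0,0,-8.1,0.085],[0,0,0,-8.1,0.085],[-0.014,-0.037,0,0,0.085],[-0.014,-0.037,0,0,0.085],[-0.014,-0.037,0,0,0.085],[-0.014,-0.037,0,0,0.085],[-0.014,-0.037,0,0,0.085],[-0.014,-0.037,0,0,0.085],[-0.014,-0.037,0,0,0.085],[-0.014,-0.037,0,0,0.085]]' 30
```

```text
clock: 2.85
tool_pos: [0.273, 0.2544, 0.2112]
tool_rot: [0.0, 0.0, 1.0, 0.0]
force: [-0.2, 0.9, 1.2]
gripper_width: 0.0852
gripper_force: 0.0
```

```bash
python3 -m inch '[[-0.014,-0.037,0,0,0.085],[-0.014,-0.037,0,0,0.085],[-0.014,-0.037,0,0,0.085],[-0.014,-0.037,0,0,0.085],[-0.014,-0.037,0,0,0.085],[-0.014,-0.037,0,0,0.085],[-0.014,-0.037,0,0,0.06],[-0.014,-0.037,0,0,0.055],[-0.014,-0.037,0,0,0.055],[-0.014,-0.037,0,0,0.055]]'; python3 -c "
from bench import bot
s=bot.read_state();print(s['tool_rot'],s['tool_pos'],s['gripper_width'],s['clock'])"
```

```text
clock: 3.85
tool_pos: [0.4126, -0.116, 0.2112]
tool_rot: [0.0, 0.001, 1.0, 0.0]
force: [-0.2, -0.3, 0.8]
gripper_width: 0.0547
gripper_force: 0.0
[4.06269668e-04 8.27726040e-04 9.99999573e-01 5.43948285e-05] [ 0.41264427 -0.11599733  0.21121861] 0.054698146229353956 3.85
```

```bash
python3 -m inch '[[-0.013,-0.031,0,0,0.055],[-0.014,-0.031,0,0,0.055],[0,0,0,0,0.055],[0,0,0,0,0.055]]'; python3 - <<'E'
from h import *
s,w=wrist();cv2.imwrite('pics/w1.png',w['pixels'][:,:,::-1]);print(s['tool_pos'])
for k in D:
    r,z0=D[k];print(k,[(np.round(d['position']).tolist(),d['conf'],int(d['mask'].sum()),back(w,d['position'],z0+.02).round(4)) for d in bot.silhouettes('lid_'+k,w)], proj(w,np.array([[.44,-.18,z0+.02]])))
E
```

```text
clock: 4.25
tool_pos: [0.439, -0.1765, 0.2107]
tool_rot: [-0.0, 0.001, 1.0, 0.0]
force: [-0.6, 0.8, 0.4]
gripper_width: 0.055
gripper_force: 0.0
[ 0.43903409 -0.17652072  0.21066566]
s [([334.0, 170.0], 0.82, 562, array([ 0.4235, -0.1661])), ([309.0, 159.0], 0.77, 591, array([ 0.4136, -0.1885])), ([316.0, 189.0], 0.61, 1265, array([ 0.4413, -0.1827]))] [[318.63813683 187.37393379]]
m [([334.0, 170.0], 0.82, 562, array([ 0.4281, -0.1653])), ([309.0, 159.0], 0.77, 591, array([ 0.4176, -0.1893])), ([316.0, 189.0], 0.61, 1265, array([ 0.4471, -0.1831]))] [[318.78197589 181.71883505]]
l [([334.0, 170.0], 0.82, 562, array([ 0.4327, -0.1645])), ([309.0, 159.0], 0.77, 591, array([ 0.4215, -0.19  ])), ([316.0, 189.0], 0.61, 1265, array([ 0.4529, -0.1834]))] [[318.90990431 176.68927053]]
xl [([336.0, 153.0], 0.89, 477, array([ 0.4186, -0.1612])), ([210.0, 215.0], 0.77, 2677, array([ 0.4902, -0.3044]))] [[319.02442365 172.18689023]]
```

View pics/w1.png

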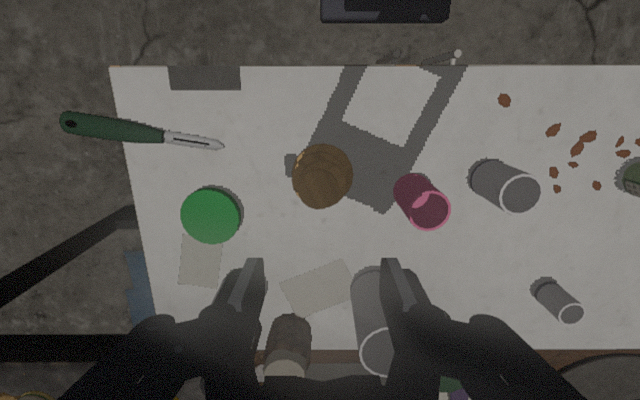

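The wrist view shows lid_s at about (316,189), fully visible and unobstructed. Canister m's rim is at (519,194) and s's at (571,313). I descend on lid_s.

```bash
python3 -m inch '[[-0.002,-0.006,0.03,0,0.055],[0,0,0.03,0,0.055],[0,0,0.03,0,0.055],[0,0,0.03,0,0.055],[0,0,0.018,0,0.055],[0,0,0.01,0,0.055],[0,0,0,0,0.03],[0,0,0,0,0.03],[0,0,0,0,0.03],[0,0,0,0,0.03]]' 30
```

```text
clock: 5.5
tool_pos: [0.4419, -0.1825, 0.064]
tool_rot: [0.001, 0.0, 1.0, -0.0]
force: [0.7, -0.1, -0.1]
gripper_width: 0.03
gripper_force: 0.0
```

```bash
python3 - <<'E'
from h import *
s,w=wrist();p=bot.get_image('side');q=bot.get_image('scene')
f=lambda i,a,b,c,d,k:cv2.resize(i['pixels'][a:b,c:d,::-1],(k,400),interpolation=2)
cv2.imwrite('pics/c1.png',np.hstack([f(q,210,290,290,370,400),f(p,150,220,320,390,400)]));cv2.imwrite('pics/c2.png',w['pixels'][:,:,::-1])
E
```

```text
(no output)
```

View pics/c1.png

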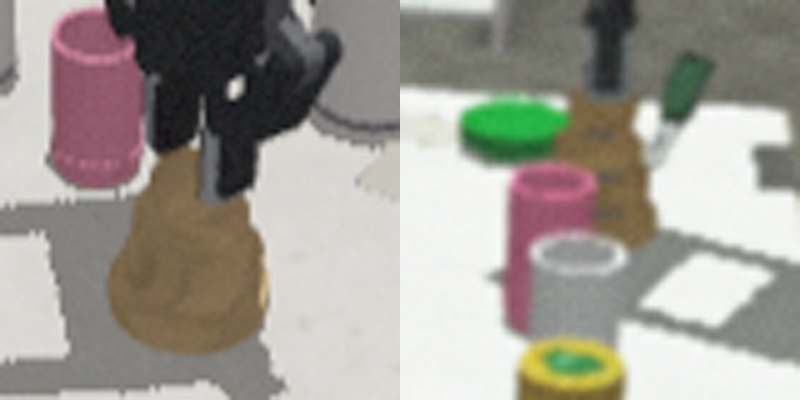

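View pics/c2.png

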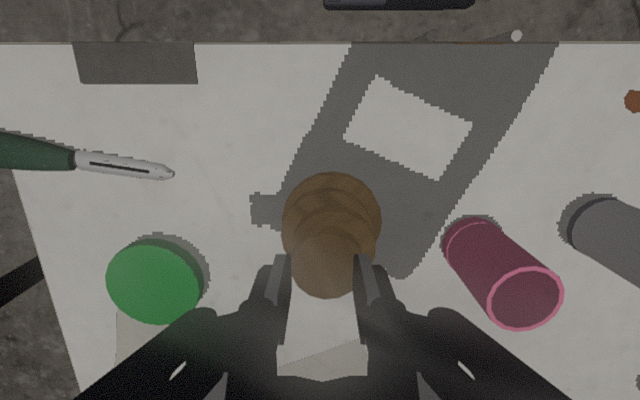

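```bash
python3 - <<'E'
from h import *
for n in ['side','scene']:
    p=bot.get_image(n)
    for z in (.06,.065,.08): print(n,z,proj(p,np.array([[.442,-.1825,z],[.442,-.2,z],[.442,-.165,z]])).round(1).tolist())
s=bot.read_state();print(s['gripper_width'],s['gripper_force'],s['force'],s['tool_pos'],s['clock'])
E
```

```text
side 0.06 [[355.1, 172.4], [355.2, 170.4], [355.0, 174.5]]
side 0.065 [[355.2, 170.8], [355.3, 168.8], [355.1, 172.9]]
side 0.08 [[355.5, 166.1], [355.6, 164.1], [355.4, 168.1]]
scene 0.06 [[329.7, 253.1], [334.8, 258.0], [324.7, 248.3]]
scene 0.065 [[329.8, 251.2], [334.9, 256.1], [324.8, 246.5]]
scene 0.08 [[330.0, 245.5], [335.2, 250.4], [325.0, 240.8]]
0.030229594552075054 0.0 [-0.67716476 -0.15128553 -0.78237018] [ 0.44134457 -0.18232759  0.06322372] 5.75
```

The wrist and side views show the fingertips just above lid_s: their lower ends are near z 0.08, about 17 mm behind the TCP, and the lid is undisturbed. I reopen, go down 13 mm and close.

```bash
python3 -m inch '[[0,0,0,0,0.055],[0,0,0,0,0.055],[0,0,0,0,0.055],[0,0,0.007,0,0.055],[0,0,0.006,0,0.055],[0,0,0,0,0.055],[0,0,0,0,0.03],[0,0,0,0,0.03],[0,0,0,0,0.03],[0,0,0,0,0.03]]' 30
```

```text
clock: 6.75
tool_pos: [0.4413, -0.1823, 0.0501]
tool_rot: [0.0, 0.001, 1.0, 0.0]
force: [-0.0, -0.6, -0.5]
gripper_width: 0.0363
gripper_force: 30.0
```

```bash
python3 -m inch '[[0,0,-0.01,0,0.03],[0,0,-0.02,0,0.03],[0,0,-0.03,0,0.03],[0,0,-0.04,0,0.03],[0,0,-0.05,0,0.03],[0,0,-0.01,0,0.03],[0,0,0,0,0.03]]'; python3 - <<'E'
from h import *
s,w=wrist();cv2.imwrite('pics/w3.png',w['pixels'][:,:,::-1]);print(s['tool_pos'])
T=s['tool_pos']
for n in ('lid_s','lid_xl','canister_s'):
  for d in bot.silhouettes(n,w): print(n,np.round(d['position']),d['conf'],d['mask'].sum(),back(w,d['position'],.06)-T[:2],back(w,d['position'],T[2]+.03)-T[:2])
E
```

```text
clock: 7.45
tool_pos: [0.4423, -0.1828, 0.2126]
tool_rot: [0.003, 0.001, 1.0, -0.001]
force: [-0.0, 0.4, -0.1]
gripper_width: 0.036
gripper_force: 30.0
[ 0.44233847 -0.18277081  0.21258668]
lid_s [318. 280.] 0.94 5093 [ 0.11400084 -0.00473867] [-0.00100804 -0.00240538]
lid_s [324. 180.] 0.9 1863 [0.00058333 0.00126185] [-0.04858778  0.0001119 ]
lid_xl [343. 149.] 0.96 672 [-0.02968058  0.01875816] [-0.06128379  0.00745177]
lid_xl [220. 212.] 0.65 2688 [ 0.03485427 -0.10425457] [-0.03421079 -0.04415326]
lid_xl [307. 153.] 0.58 584 [-0.02563637 -0.01485396] [-0.0595872  -0.00664884]
canister_s [513. 182.] 0.78 2889 [0.0023337  0.18669602] [-0.04785349  0.07790333]
canister_s [425. 200.] 0.66 2254 [0.02115886 0.10206732] [-0.03995615  0.04240077]
canister_s [230. 290.] 0.63 1016 [ 0.12686042 -0.10270406] [ 0.00438668 -0.0435028 ]
canister_s [565. 300.] 0.6 1541 [0.13917823 0.27058393] [0.00955412 0.11309512]
canister_s [310. 155.] 0.23 454 [-0.0236182 -0.01182  ] [-0.05874056 -0.00537606]
```

View pics/w3.png

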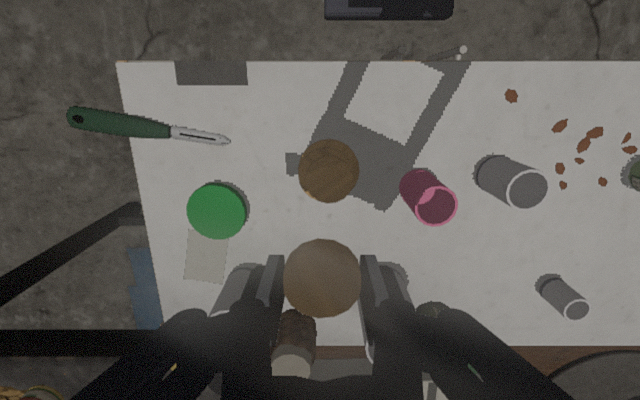

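lid_s is held centred at (321,279), and lid_m is now clear at (328,171). Next I move over canister_s.

```bash
python3 -m inch '[[-0.02,0.037,0,0,0.03],[-0.02,0.037,0,0,0.03],[-0.02,0.037,0,0,0.03],[-0.02,0.037,0,0,0.03],[-0.02,0.037,0,0,0.03],[-0.02,0.037,0,0,0.03],[-0.02,0.037,0,0,0.03],[-0.02,0.037,0,0,0.03],[0,0,0,0,0.03],[0,0,0,0,0.03]]'; cat >> h.py <<'E'
def locate(kind,k,near):
    s,w=wrist();T=s['tool_pos'];r,h=(C if kind=='canister' else D)[k]
    z0,z1=(0,h) if kind=='canister' else (h+.008,h+.02)
    if k=='lid': pass
    c=[]
    for d in bot.silhouettes(f'{kind}_{k}',w):
        x,e=fit([(w,d['mask'])],near,r,z0,z1);c.append((np.hypot(*(x-near)),x,e,d['position'],d['conf']))
        print(kind,k,'xy',x.round(4),'err',round(e,1),'from TCP',(x-T[:2]).round(4),np.round(d['position']),round(d['conf'],2))
    print('TCP',T.round(4),s['clock']);return w
E
python3 - <<'E'
from h import *
w=locate('canister','s',[.602,.113]);cv2.imwrite('pics/w4.png',w['pixels'][:,:,::-1])
for d in bot.silhouettes('lid_s',w): print(d['position'],d['mask'].sum(),d['conf'])
E
```

```text
clock: 8.65
tool_pos: [0.6008, 0.114, 0.2077]
tool_rot: [-0.002, -0.0, 1.0, -0.001]
force: [0.4, -0.1, -0.4]
gripper_width: 0.0362
gripper_force: 30.1
canister s xy [ 0.4616 -0.0922] err 30.5 from TCP [-0.1392 -0.2062] [104.  30.] 0.92
canister s xy [0.5989 0.109 ] err 2.3 from TCP [-0.0019 -0.005 ] [317. 177.] 0.56
canister s xy [ 0.4614 -0.0043] err 25.4 from TCP [-0.1394 -0.1183] [203.  16.] 0.56
TCP [0.6008 0.114  0.2077] 8.65
[16.0, 17.8] 955 0.89
[319.1, 280.7] 4972 0.6
```

View pics/w4.png

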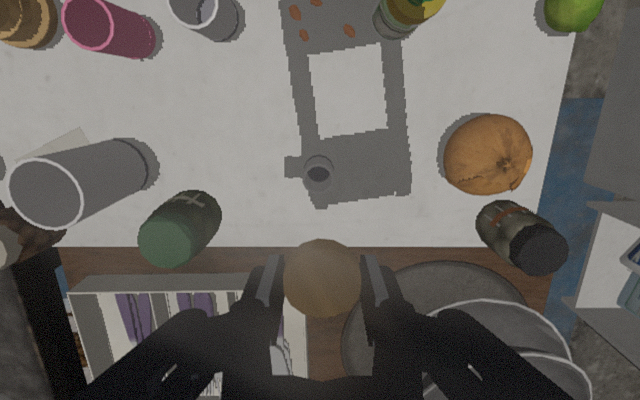

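```bash
cat >> h.py <<'E'
def iou(w,mask,xy,r,z0,z1):
    def ren(x):
        h=cv2.convexHull(proj(w,cyl(x,r,z0,z1)).astype(np.float32))
        m=np.zeros((400,640),np.uint8);cv2.fillConvexPoly(m,np.round(h*16).astype(np.int32),255,cv2.LINE_AA,4);return m/255.
    f=lambda x:np.abs(ren(x)-mask).sum()/mask.sum()
    b=minimize(f,xy,method='Nelder-Mead',options=dict(initial_simplex=np.array(xy)+[[0,0],[.006,0],[0,.006]],xatol=1e-4))
    return b.x,b.fun
E
python3 - <<'E'
from h import *
s,w=wrist();T=s['tool_pos'];print(T)
for d in bot.silhouettes('canister_s',w):
    if abs(d['position'][0]-317)<15:
        m=d['mask'];a=np.argwhere(m);print(a.min(0),a.max(0),m.sum())
        for x0 in ([.599,.11],[.594,.11]): print(iou(w,m,x0,.016,0,.055))
        for x in ([.5989,.109],[.594,.11]): q=proj(w,cyl(x,.016,0,.055));print(x,q.min(0),q.max(0),q[48:].mean(0),q[:48].mean(0))
        break
g=w['pixels'].mean(2).astype(int)
print(g[150:200:1,318].tolist());print(g[173,295:340].tolist())
E
```

```text
[0.60070835 0.11241327 0.20924356]
[96, 96, 99, 94, 89, 72, 86, 99, 98, 95, 94, 90, 97, 103, 103, 89, 78, 69, 62, 68, 67, 66, 60, 66, 65, 66, 69, 65, 67, 63, 75, 88, 99, 93, 96, 90, 93, 91, 97, 93, 100, 104, 107, 102, 93, 102, 93, 94, 98, 99]
[100, 97, 101, 97, 99, 100, 96, 98, 99, 99, 101, 100, 101, 86, 74, 65, 67, 68, 66, 68, 66, 61, 69, 66, 67, 66, 64, 65, 75, 62, 66, 66, 64, 59, 61, 70, 89, 96, 98, 96, 95, 97, 99, 96, 97]
```

```bash
cat >> h.py <<'E'
def nom(z,name='wrist'):
    # wrist picture in a frame at the TCP with world axes (nominal straight-down tool), height z
    p=bot.get_image('wrist');T=np.diag([-1.,1,-1,1]);T[2,3]=z
    p['camera_from_world']=np.linalg.inv(T@p['hand_eye']);return p
E
python3 - <<'E'
from h import *
w=nom(.209)
im=w['pixels'][:,:,::-1].copy()
c=cv2.resize(im[130:230,260:380],None,fx=5,fy=5,interpolation=1);c=np.clip(c.astype(float)*1.8,0,255).astype(np.uint8)
def dr(xy,r,z,col):
    q=proj(w,cyl(xy,r,z,z))[:48];cv2.polylines(c,[np.round((q-[260,130]+.5)*5).astype(int)],True,col,1)
x=[-.006,-.0035]
dr(x,.016,.055,(0,0,255));dr(x,.013,.055,(0,255,0));dr(x,.016,0,(255,0,0))
cv2.imwrite('pics/w5.png',c)
for d in bot.silhouettes('canister_s',w):
    if abs(d['position'][0]-317)<15:
        print(iou(w,d['mask'],x,.016,0,.055),fit([(w,d['mask'])],x,.016,0,.055))
E
```

```text
(array([-0.00185335, -0.00309976]), np.float64(0.1334451578074691)) (array([-0.00183693, -0.00300774]), np.float64(2.1306914224430216))
```

View pics/w5.png

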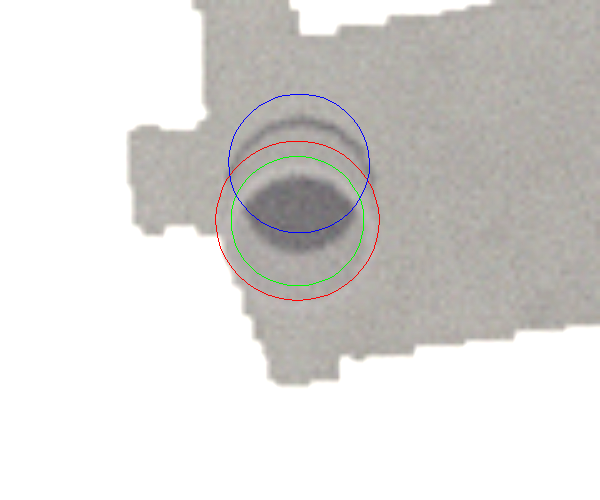

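The overlay shows the mouth about 4 mm to +X of my drawn guess, matching the silhouette fit (-0.0018, -0.003), so I trust the silhouettes. Next I measure the held disc.

```bash
cat >> h.py <<'E'
def held(w,k,z,low=.018):  # held disc bottom 'low' above TCP
    r=D[k][0];o=[]
    for d in bot.silhouettes('lid_'+k,w):
        if d['position'][1]>235 and abs(d['position'][0]-320)<40: o.append((d['conf'],)+iou(w,d['mask'],[0,0],r,z+low,z+low+.012))
    for a in o: print('held',k,a[1].round(4),round(a[2],3),round(a[0],2))
def can(w,k,near,kind='canister'):
    r,h=(C if kind=='canister' else D)[k];z0,z1=(0,h) if kind=='canister' else (h+.008,h+.02)
    for d in bot.silhouettes(f'{kind}_{k}',w):
        x,e=iou(w,d['mask'],near,r,z0,z1)
        if e<.6: print(kind,k,x.round(4),round(e,3),np.round(d['position']),round(d['conf'],2))
E
python3 - <<'E'
from h import *
for i in range(2):
    w=nom(.209);held(w,'s',.209);can(w,'s',[0,0])
s=bot.read_state();print(s['tool_pos'])
E
```

```text
held s [ 0.0023 -0.0008] 0.099 0.79
canister s [-0.0032 -0.0036] 0.113 [319. 173.] 0.66
held s [ 0.0023 -0.0011] 0.096 0.77
canister s [-0.0028 -0.0043] 0.086 [317. 175.] 0.65
[0.6015314  0.11341388 0.21012651]
```

```bash
python3 - <<'E'
from h import *
w=nom(0.)
for d in bot.silhouettes('lid_s',w):
    if d['position'][1]>235 and abs(d['position'][0]-320)<40:
        a=np.argwhere(d['mask']);print(a.min(0),a.max(0),len(a))
        for low in (0,.004,.008,.012,.015,.018):
            x,e=iou(w,d['mask'],[0,0],.019,low,low+.012);print(low,x.round(4),round(e,3))
        for row in range(235,325,8):
            c=np.where(d['mask'][row])[0];print(row,c.min() if len(c) else 0,c.max() if len(c) else 0,end=' | ')
p=w['pixels'];
for r in range(225,330,5): print(r,p[r,320].tolist(),end=' ')
print()
for c in range(270,376,4): print(c,p[280,c].tolist(),end=' ')
E
```

```text
[239 283] [317 360] 4993
0 [ 0.0117 -0.0008] 0.116
0.004 [ 0.0098 -0.0012] 0.071
0.008 [ 0.0078 -0.001 ] 0.026
0.012 [ 0.0052 -0.001 ] 0.035
0.015 [ 0.004  -0.0011] 0.074
0.018 [ 0.0028 -0.001 ] 0.118
235 0 0 | 243 302 339 | 251 293 350 | 259 287 356 | 267 284 358 | 275 283 360 | 283 283 360 | 291 283 359 | 299 287 357 | 307 293 349 | 315 307 336 | 323 0 0 | 225 [170, 166, 162] 230 [172, 168, 166] 235 [168, 166, 164] 240 [89, 72, 59] 245 [91, 80, 65] 250 [104, 92, 80] 255 [106, 95, 83] 260 [106, 94, 83] 265 [99, 86, 76] 270 [100, 94, 76] 275 [101, 88, 71] 280 [97, 86, 70] 285 [96, 80, 65] 290 [99, 82, 67] 295 [102, 82, 62] 300 [93, 78, 55] 305 [91, 78, 57] 310 [91, 75, 53] 315 [87, 73, 51] 320 [80, 67, 58] 325 [85, 69, 57] 
270 [86, 81, 84] 274 [67, 60, 59] 278 [71, 66, 61] 282 [71, 64, 62] 286 [102, 90, 74] 290 [99, 86, 71] 294 [98, 86, 68] 298 [100, 87, 72] 302 [100, 89, 73] 306 [103, 90, 73] 310 [104, 91, 73] 314 [99, 88, 74] 318 [97, 83, 66] 322 [100, 89, 69] 326 [93, 82, 65] 330 [91, 79, 62] 334 [95, 86, 71] 338 [91, 76, 63] 342 [94, 78, 63] 346 [96, 82, 69] 350 [87, 76, 62] 354 [83, 77, 61] 358 [92, 83, 66] 362 [65, 63, 56] 366 [61, 55, 52] 370 [65, 63, 58] 374 [78, 75, 73]
```

```bash
cat >> h.py <<'E'
def fit3(views,x0,r,hh):
    bb=lambda q:np.r_[q.min(0),q.max(0)]
    obs=[bb(np.argwhere(m)[:,::-1])+[-.0,-.0,1,1] for p,m in views]
    f=lambda x:sum(((bb(proj(p,cyl(x[:2],r,x[2],x[2]+hh)))-o+.5)**2).sum() for (p,m),o in zip(views,obs))
    return minimize(f,x0,method='Nelder-Mead',options=dict(maxiter=2000,xatol=1e-5,initial_simplex=np.array(x0)+np.r_[np.zeros((1,3)),np.eye(3)*.01]))
E
python3 - <<'E'
from h import *
ps=[bot.get_image(n) for n in ('scene','side')];v=[]
T=bot.read_state()['tool_pos'];print(T)
for p in ps:
    g=proj(p,np.array([[*T[:2],T[2]+.02],[*T[:2],.0275]]));print(g.round())
    ds=bot.silhouettes('lid_s',p);print([(np.round(d['position']).tolist(),round(d['conf'],2),int(d['mask'].sum())) for d in ds])
    d=min(ds,key=lambda d:np.hypot(*(d['position']-g[0])));v.append((p,d['mask']))
    a=np.argwhere(d['mask']);print('bbox',a.min(0),a.max(0))
for vv in (v,): 
    b=fit3(vv,[*T[:2],T[2]+.01],.019,.012);print('held',b.x.round(4),b.fun,(b.x-T).round(4))
a,b=[cv2.resize(p['pixels'][int(y)-50:int(y)+50,int(x)-50:int(x)+50,::-1],(400,400),interpolation=1) for p in ps for x,y in [proj(p,np.array([[*T[:2],T[2]-.03]]))[0]]]
cv2.imwrite('pics/w6.png',np.hstack([a,b]))
E
```

```text
[0.60153958 0.11359224 0.21002982]
[[314. 110.]
 [314. 180.]]
[([326.0, 255.0], 0.62, 376), ([327.0, 266.0], 0.5, 248)]
bbox [243 317] [262 339]
[[283. 143.]
 [285. 225.]]
[([357.0, 172.0], 0.69, 94), ([283.0, 143.0], 0.58, 85), ([351.0, 235.0], 0.5, 897)]
bbox [138 274] [148 291]
held [ 0.5379 -0.1496  0.0553] 7951.127868159463 [-0.0636 -0.2632 -0.1547]
```

View pics/w6.png

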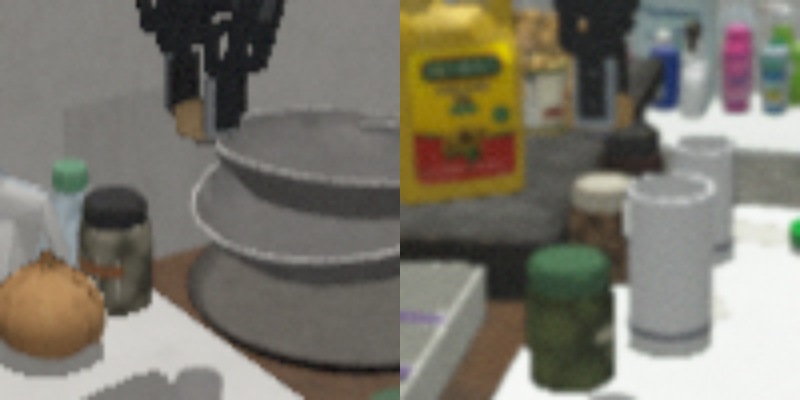

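```bash
python3 - <<'E'
from h import *
p=bot.get_image('side');T=np.array([.6013,.1132,.2095])
for low in (.005,.01,.015,.02):
    for dx in (-.002,.006):
        q=proj(p,cyl(T[:2]+[dx,0],.019,T[2]+low,T[2]+low+.012));print(low,dx,q.min(0).round(1),q.max(0).round(1))
g=p['pixels']
for r in range(130,156): print(r,[tuple(int(v) for v in g[r,c]) for c in (275,276,277,283,287,288,289,290)])
E
```

```text
0.005 -0.002 [275.4 141.9] [293.  152.4]
0.005 0.006 [271.8 141.8] [289.4 152.2]
0.01 -0.002 [275.4 139.8] [292.9 150.2]
0.01 0.006 [271.7 139.6] [289.3 150. ]
0.015 -0.002 [275.3 137.6] [292.9 147.9]
0.015 0.006 [271.7 137.4] [289.3 147.7]
0.02 -0.002 [275.3 135.4] [292.9 145.7]
0.02 0.006 [271.6 135.2] [289.3 145.5]
130 [(130, 112, 77), (110, 106, 92), (73, 69, 70), (39, 45, 44), (55, 58, 57), (33, 33, 35), (48, 46, 45), (83, 79, 75)]
131 [(136, 120, 85), (117, 108, 94), (70, 69, 72), (46, 47, 47), (62, 65, 64), (43, 43, 41), (46, 47, 44), (77, 76, 70)]
132 [(132, 117, 86), (117, 109, 95), (64, 71, 66), (39, 43, 46), (54, 57, 58), (35, 31, 31), (45, 48, 46), (67, 66, 66)]
133 [(132, 117, 83), (116, 110, 99), (67, 69, 69), (37, 44, 41), (53, 57, 58), (41, 41, 37), (40, 39, 36), (74, 70, 65)]
134 [(140, 121, 84), (117, 108, 91), (73, 74, 73), (37, 43, 45), (54, 58, 56), (42, 45, 39), (44, 44, 44), (62, 63, 58)]
135 [(137, 118, 83), (116, 112, 97), (74, 77, 76), (44, 48, 48), (57, 58, 58), (40, 40, 40), (41, 39, 40), (61, 61, 61)]
136 [(131, 110, 77), (112, 107, 92), (75, 78, 73), (47
[... 1658 characters left out ...]
50 [(87, 85, 80), (88, 88, 81), (90, 90, 86), (78, 74, 68), (44, 45, 45), (36, 40, 41), (47, 47, 48), (43, 44, 37)]
151 [(88, 86, 82), (88, 88, 83), (90, 91, 81), (67, 62, 58), (42, 41, 41), (40, 40, 39), (38, 38, 39), (44, 41, 44)]
152 [(92, 91, 86), (86, 84, 77), (90, 85, 84), (60, 55, 49), (44, 43, 42), (44, 41, 40), (43, 40, 36), (41, 40, 39)]
153 [(90, 93, 86), (87, 87, 82), (81, 79, 77), (50, 47, 43), (40, 37, 32), (48, 46, 43), (43, 38, 35), (49, 43, 39)]
154 [(87, 86, 81), (85, 86, 80), (82, 81, 76), (47, 43, 38), (45, 38, 36), (49, 40, 34), (51, 43, 39), (52, 47, 43)]
155 [(85, 84, 79), (77, 78, 69), (79, 81, 75), (40, 36, 34), (47, 36, 35), (43, 39, 36), (46, 36, 37), (54, 44, 39)]
```

```bash
python3 - <<'E'
from h import *
p=bot.get_image('side');g=p['pixels'].mean(2).astype(int)
for r in (218,222,228): print(r,list(zip(range(274,300),g[r,274:300].tolist())))
for dx in (-.004,0): 
    q=proj(p,cyl([.6013+dx,.110],.016,0.025,.025));print(dx,q.min(0),q.max(0))
p=bot.get_image('scene');g=p['pixels'].mean(2).astype(int)
for r in (178,182): print(r,list(zip(range(302,326),g[r,302:326].tolist())))
for dx,dy in ((0,0),(-.004,0),(0,-.004)):
    q=proj(p,cyl([.6013+dx,.1132+dy],.016,0.025,.025));print(dx,dy,q.min(0),q.max(0))
for n,p in (('scene',p),):
  for d in bot.silhouettes('canister_s',p):
    if abs(d['position'][0]-313)<6 and d['position'][1]<195:
      print(iou(p,d['mask'],[.6,.11],.016,0,.055))
p=bot.get_image('side')
for d in bot.silhouettes('canister_s',p):
    if abs(d['position'][0]-286)<6: print(d['position'],iou(p,d['mask'],[.6,.11],.016,0,.055))
E
```

```text
218 [(274, 244), (275, 244), (276, 243), (277, 245), (278, 242), (279, 210), (280, 157), (281, 148), (282, 146), (283, 149), (284, 150), (285, 149), (286, 147), (287, 145), (288, 149), (289, 149), (290, 142), (291, 155), (292, 203), (293, 238), (294, 245), (295, 244), (296, 244), (297, 244), (298, 245), (299, 243)]
222 [(274, 245), (275, 244), (276, 245), (277, 243), (278, 242), (279, 220), (280, 172), (281, 150), (282, 146), (283, 147), (284, 150), (285, 154), (286, 151), (287, 147), (288, 147), (289, 146), (290, 144), (291, 152), (292, 201), (293, 240), (294, 245), (295, 246), (296, 244), (297, 244), (298, 245), (299, 245)]
228 [(274, 245), (275, 245), (276, 245), (277, 246), (278, 244), (279, 221), (280, 174), (281, 146), (282, 143), (283, 147), (284, 147), (285, 151), (286, 150), (287, 149), (288, 148), (289, 147), (290, 145), (291, 141), (292, 154), (293, 209), (294, 240), (295, 244), (296, 245), (297, 245), (298, 245), (299, 244)]
-0.004 [279.96346387 222.30011107] [293.38639019 228.65144467]
0 [278.31111043 222.19528076] [291.73411198 228.54137724]
178 [(302, 119), (303, 120),
[... 195 characters left out ...]
20, 208), (321, 205), (322, 206), (323, 207), (324, 207), (325, 208)]
182 [(302, 122), (303, 119), (304, 121), (305, 122), (306, 119), (307, 118), (308, 122), (309, 124), (310, 130), (311, 126), (312, 130), (313, 126), (314, 129), (315, 128), (316, 129), (317, 127), (318, 123), (319, 121), (320, 119), (321, 123), (322, 171), (323, 174), (324, 203), (325, 206)]
0 0 [307.74103588 178.081977  ] [319.43250171 184.20703478]
-0.004 0 [306.51338072 178.48775756] [318.22551025 184.63278456]
0 -0.004 [308.54331635 178.71316147] [320.26319617 184.86795387]
(array([0.60113793, 0.11597304]), np.float64(0.2896213657876944))
[288.6, 223.8] (array([0.60170531, 0.10179122]), np.float64(0.34465926230632116))
```

```bash
python3 -m inch '[[0.004,-0.003,0.02,0,0.03],[0,0,0.03,0,0.03],[0,0,0.03,0,0.03],[0,0,0.03,0,0.03],[0,0,0.03,0,0.03],[0,0,0.02,0,0.03],[0,0,0.002,0,0.03],[0,0,0,0,0.03]]'; python3 - <<'E'
from h import *
s=bot.read_state();w=nom(.0475);im=w['pixels'][:,:,::-1]
q=bot.get_image('scene');p=bot.get_image('side')
f=lambda i,a,b,c,d:cv2.resize(i['pixels'][a:b,c:d,::-1],(400,400),interpolation=2)
cv2.imwrite('pics/w7.png',np.hstack([f(q,145,205,283,343),f(p,185,245,255,315)]));print(s['tool_pos'],s['force'])
E
```

```text
clock: 10.7
tool_pos: [0.5977, 0.1106, 0.048]
tool_rot: [-0.0, 0.001, 1.0, 0.0]
force: [0.2, 0.1, 1.0]
gripper_width: 0.0363
gripper_force: 30.1
[0.59771339 0.11061152 0.04804232] [0.20831747 0.1463241  0.96194311]
```

View pics/w7.png

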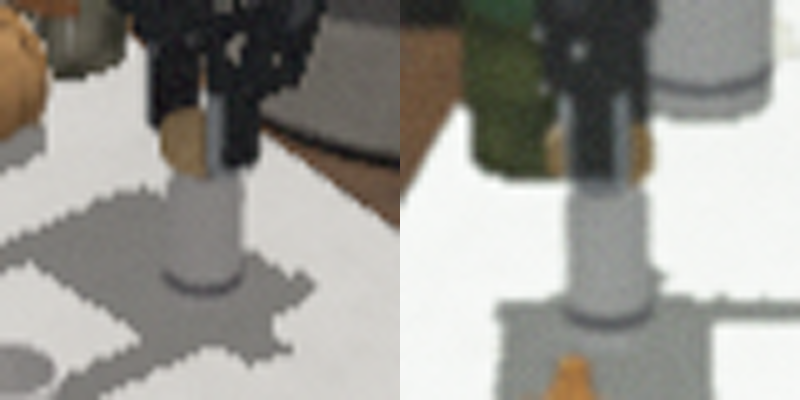

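lid_s is just above canister_s. In the side view it sits slightly to the left of the canister axis, so I nudge 1.5 mm and lower it, watching the force.

```bash
python3 -m inch '[[0.0015,-0.001,0,0,0.03],[0,0,0.002,0,0.03],[0,0,0.002,0,0.03],[0,0,0.002,0,0.03],[0,0,0,0,0.03]]';python3 -m inch '[[0,0,0.0015,0,0.03],[0,0,0.0015,0,0.03],[0,0,0,0,0.03]]'
```

```text
clock: 11.35
tool_pos: [0.5958, 0.1095, 0.0416]
tool_rot: [-0.0, 0.001, 1.0, -0.0]
force: [0.0, 0.3, 0.1]
gripper_width: 0.0361
gripper_force: 30.1
clock: 11.65
tool_pos: [0.5959, 0.1095, 0.0387]
tool_rot: [-0.0, 0.001, 1.0, 0.0]
force: [0.6, -0.0, -0.0]
gripper_width: 0.0361
gripper_force: 30.1
```

```bash
python3 -m inch '[[0,0,0.001,0,0.03],[0,0,0,0,0.03]]';python3 -m inch '[[0,0,0.001,0,0.03],[0,0,0,0,0.03]]'
```

```text
clock: 11.85
tool_pos: [0.596, 0.1095, 0.0379]
tool_rot: [-0.0, 0.001, 1.0, 0.0]
force: [-0.3, 0.7, 0.6]
gripper_width: 0.0358
gripper_force: 30.1
clock: 12.05
tool_pos: [0.5962, 0.1096, 0.0371]
tool_rot: [0.0, 0.001, 1.0, 0.0]
force: [-0.2, 0.2, 0.8]
gripper_width: 0.0358
gripper_force: 30.2
```

```bash
python3 -m inch '[[0,0,0.001,0,0.03],[0,0,0,0,0.03]]';python3 -m inch '[[0,0,0,0,0.05],[0,0,0,0,0.055],[0,0,0,0,0.055],[0,0,-0.01,0,0.055],[0,0,-0.02,0,0.055],[0,0,-0.03,0,0.055],[0,0,-0.05,0,0.055],[0,0,-0.05,0,0.055],[0,0,-0.01,0,0.055],[0,0,0,0,0.055]]'; cat > look.py <<'E'
from h import *
import sys
# usage: look.py z ; prints fits of canister k and lid in TCP-centred world axes
E
python3 - <<'E'
from h import *
T=bot.read_state()['tool_pos'];w=nom(.207);print(T)
for d in bot.silhouettes('lid_s',w):
    if 100<d['position'][1]<230 and abs(d['position'][0]-320)<60:
        for z in (.055,.058,.06): print(z,iou(w,d['mask'],[0,0],.019,z,z+.012),d['conf'])
cv2.imwrite('pics/w8.png',np.clip(cv2.resize(w['pixels'][130:230,260:380,::-1],None,fx=5,fy=5)*1.5,0,255))
E
```

```text
clock: 12.25
tool_pos: [0.5965, 0.1095, 0.037]
tool_rot: [0.001, 0.0, 1.0, 0.0]
force: [-1.5, -0.5, 5.3]
gripper_width: 0.0362
gripper_force: 30.6
clock: 13.25
tool_pos: [0.5973, 0.1098, 0.2092]
tool_rot: [0.003, 0.0, 1.0, 0.001]
force: [-0.7, 0.6, -0.3]
gripper_width: 0.0553
gripper_force: 0.0
[0.5972869  0.10981853 0.20919943]
0.055 (array([ 0.00150041, -0.00109854]), np.float64(0.18199340856886048)) 0.56
0.058 (array([ 0.00048395, -0.00086615]), np.float64(0.20598555211558306)) 0.56
0.06 (array([ 0.00066708, -0.00104172]), np.float64(0.22076300808948368)) 0.56[ WARN:0@0.901] global loadsave.cpp:1063 imwrite_ Unsupported depth image for selected encoder is fallbacked to CV_8U.
```

View pics/w8.png

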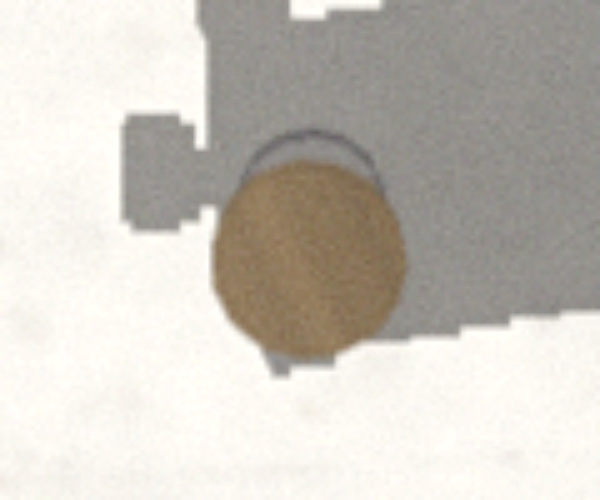

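lid_s is seated: contact came at exactly the seat height, and the disc is concentric with the canister foot. Now lid_m.

```bash
python3 -m inch '[[0.0194,-0.0365,0,0,0.065],[0.0194,-0.0365,0,0,0.065],[0.0194,-0.0365,0,0,0.065],[0.0194,-0.0365,0,0,0.065],[0.0194,-0.0365,0,0,0.065],[0.0194,-0.0365,0,0,0.065],[0.0194,-0.0365,0,0,0.065],[0.0194,-0.0365,0,0,0.065],[0,0,0,0,0.065],[0,0,0,0,0.065]]'; python3 - <<'E'
from h import *
for i in range(2):
    T=bot.read_state()['tool_pos'];w=nom(.209);print(T);can(w,'m',[0,0],'lid')
E
```

```text
clock: 14.35
tool_pos: [0.4393, -0.1823, 0.2043]
tool_rot: [-0.002, 0.002, 1.0, 0.001]
force: [0.2, 0.4, -0.2]
gripper_width: 0.0649
gripper_force: 0.0
[ 0.43934959 -0.18227897  0.20425868]
lid m [0.0062 0.0051] 0.048 [328. 188.] 0.89
[ 0.44038802 -0.18136418  0.20483347]
lid m [0.0047 0.004 ] 0.035 [324. 184.] 0.61
```

```bash
cat > m.py <<'E'
from h import *
import sys
kind,k,x,y=sys.argv[1],sys.argv[2],float(sys.argv[3]),float(sys.argv[4])
for i in range(3):
    T=bot.read_state()['tool_pos'];w=nom(T[2]);print(T.round(4));can(w,k,[x,y],kind)
E
python3 m.py lid m 0 0
```

```text
[ 0.4408 -0.1811  0.2053]
lid m [0.0038 0.0038] 0.103 [325. 186.] 0.96
[ 0.4409 -0.1813  0.2057]
[ 0.4409 -0.1816  0.2059]
lid m [0.0029 0.0042] 0.102 [327. 185.] 0.88
```

```bash
python3 -m inch '[[-0.003,0.005,0.03,0,0.065],[0,0,0.03,0,0.065],[0,0,0.03,0,0.065],[0,0,0.03,0,0.065],[0,0,0.03,0,0.065],[0,0,0.016,0,0.065],[0,0,0.01,0,0.065],[0,0,0,0,0.065]]'; python3 -m inch '[[0,0,0,0,0.04],[0,0,0,0,0.04],[0,0,0,0,0.04]]'
```

```text
clock: 15.65
tool_pos: [0.443, -0.1769, 0.0291]
tool_rot: [-0.001, 0.0, 1.0, 0.0]
force: [-0.1, -0.2, -0.2]
gripper_width: 0.0649
gripper_force: 0.0
clock: 15.95
tool_pos: [0.4446, -0.1776, 0.0312]
tool_rot: [0.001, 0.001, 1.0, -0.0]
force: [0.2, 0.5, 3.5]
gripper_width: 0.0462
gripper_force: 31.1
```

```bash
python3 -m inch '[[0,0,-0.01,0,0.04],[0,0,-0.02,0,0.04],[0,0,-0.03,0,0.04],[0,0,-0.04,0,0.04],[0,0,-0.04,0,0.04],[0,0.02,-0.04,0,0.04],[0,0.04,0,0,0.04],[0,0.04,0,0,0.04],[0,0.04,0,0,0.04],[0,0.04,0,0,0.04]]'; python3 -m inch '[[0,0.018,0,0,0.04],[0,0,0,0,0.04],[0,0,0,0,0.04],[0,0,0,0,0.04],[0,0,0,0,0.04],[0,0,0,0,0.04],[0,0,0,0,0.04]]'; python3 m.py canister m 0 0; python3 m.py lid l -.005 -.2
```

```text
clock: 16.95
tool_pos: [0.4433, 0.0041, 0.2111]
tool_rot: [0.001, 0.001, 1.0, 0.0]
force: [0.9, 0.1, 0.6]
gripper_width: 0.0457
gripper_force: 30.9
clock: 17.65
tool_pos: [0.4437, 0.0202, 0.21]
tool_rot: [-0.0, 0.001, 1.0, 0.0]
force: [0.6, 0.3, 0.2]
gripper_width: 0.0457
gripper_force: 30.9
[0.4437 0.0202 0.21  ]
canister m [ 0.0053 -0.0092] 0.106 [313. 184.] 0.68
[0.4438 0.0204 0.2099]
canister m [ 0.0051 -0.0093] 0.094 [312. 183.] 0.84
[0.4437 0.0206 0.21  ]
canister m [ 0.0052 -0.0091] 0.124 [314. 182.] 0.68
[0.4438 0.0207 0.21  ]
lid l [ 0.0013 -0.2008] 0.073 [126. 172.] 0.8
[0.4437 0.0207 0.21  ]
lid l [ 0.0005 -0.2005] 0.087 [126. 172.] 0.64
[0.4438 0.0208 0.21  ]
lid l [ 0.0013 -0.2006] 0.1 [128. 173.] 0.85
```

```bash
python3 - <<'E'
from h import *
for i in range(2): w=nom(.21);held(w,'m',.21);held(w,'m',.21,.01)
E
python3 -m inch '[[-0.0045,-0.0085,0.03,0,0.04],[0,0,0.03,0,0.04],[0,0,0.03,0,0.04],[0,0,0.03,0,0.04],[0,0,0.02,0,0.04],[0,0,0.004,0,0.04],[0,0,0,0,0.04],[0,0,0,0,0.04]]'
```

```text
held m [-0.0004 -0.0009] 0.102 0.86
held m [ 0.0031 -0.001 ] 0.021 0.86
clock: 19.35
tool_pos: [0.4492, 0.0122, 0.067]
tool_rot: [0.001, 0.001, 1.0, 0.0]
force: [0.1, 0.4, -0.1]
gripper_width: 0.0461
gripper_force: 30.9
```

```bash
python3 -m inch '[[0,0,0.003,0,0.04],[0,0,0.003,0,0.04],[0,0,0.002,0,0.04],[0,0,0,0,0.04]]';python3 -m inch '[[0,0,0.001,0,0.04],[0,0,0,0,0.04]]';python3 -m inch '[[0,0,0.001,0,0.04],[0,0,0,0,0.04]]'
```

```text
clock: 19.75
tool_pos: [0.4485, 0.0122, 0.0582]
tool_rot: [0.0, 0.001, 1.0, 0.0]
force: [0.8, -0.3, 0.9]
gripper_width: 0.0459
gripper_force: 31.0
clock: 19.95
tool_pos: [0.4488, 0.0122, 0.0581]
tool_rot: [0.001, 0.001, 1.0, 0.0]
force: [-2.4, -0.6, 9.4]
gripper_width: 0.0457
gripper_force: 31.8
clock: 20.15
tool_pos: [0.4493, 0.0122, 0.0581]
tool_rot: [0.001, 0.001, 1.0, 0.0]
force: [-2.7, -0.3, 17.5]
gripper_width: 0.0462
gripper_force: 32.5
```

```bash
python3 -m inch '[[0,0,-0.001,0,0.055],[0,0,0,0,0.065],[0,0,0,0,0.065],[0,0,-0.01,0,0.065],[0,0,-0.02,0,0.065],[0,0,-0.03,0,0.065],[0,0,-0.04,0,0.065],[0,0,-0.04,0,0.065],[0,0,-0.01,0,0.065],[0,0,0,0,0.065]]'; python3 - <<'E'
from h import *
T=bot.read_state()['tool_pos'];w=nom(T[2]);print(T)
for d in bot.silhouettes('lid_m',w):
    for z in (.075,.08,.083):
        x,e=iou(w,d['mask'],[0,0],.024,z,z+.012)
        if e<.4: print(z,x.round(4),round(e,3),d['conf'])
can(w,'m',[0,0])
E
python3 -m inch '[[0.0045,-0.042,0,0,0.075],[0,-0.045,0,0,0.075],[0,-0.045,0,0,0.075],[0,-0.04,0,0,0.075],[0,-0.02,0,0,0.075],[0,0,0,0,0.075],[0,0,0,0,0.075],[0,0,0,0,0.075],[0,0,0,0,0.075],[0,0,0,0,0.075]]'; python3 m.py lid l 0 0;python3 m.py lid xl 0 0
```

```text
clock: 21.15
tool_pos: [0.4493, 0.0122, 0.209]
tool_rot: [0.002, 0.001, 1.0, 0.0]
force: [0.1, 0.3, -0.9]
gripper_width: 0.0649
gripper_force: 0.0
[0.44925021 0.01221389 0.20895046]
0.075 [-0.0008 -0.001 ] 0.104 0.65
0.08 [-0.0016 -0.0008] 0.14 0.65
0.083 [-0.0025 -0.0012] 0.164 0.65
clock: 22.3
tool_pos: [0.4436, -0.1789, 0.207]
tool_rot: [-0.0, -0.0, 1.0, 0.0]
force: [-0.1, 0.3, 0.3]
gripper_width: 0.0749
gripper_force: 0.0
[ 0.4436 -0.1789  0.207 ]
lid l [ 0.0012 -0.0016] 0.111 [318. 172.] 0.71
[ 0.4436 -0.1792  0.2071]
[ 0.4436 -0.1794  0.2071]
[ 0.4436 -0.1796  0.2071]
[ 0.4435 -0.1797  0.207 ]
[ 0.4435 -0.1798  0.207 ]
```

```bash
python3 -m inch '[[0,0,0.03,0,0.075],[0,0,0.04,0,0.075],[0,0,0.04,0,0.075],[0,0,0.04,0,0.075],[0,0,0.025,0,0.075],[0,0,0.012,0,0.075],[0,0,0.01,0,0.075],[0,0,0,0,0.075]]'; python3 -m inch '[[0,0,0,0,0.05],[0,0,0,0,0.05],[0,0,0,0,0.05]]'; python3 -m inch '[[0,0,-0.01,0,0.05],[0,0,-0.02,0,0.05],[0,0,-0.03,0,0.05],[0,0,-0.04,0,0.05],[0,0,-0.04,0,0.05],[0,0,-0.04,0,0.05],[0,0,-0.03,0,0.05],[0,0,0,0,0.05],[0,0,0,0,0.05]]'; python3 - <<'E'
from h import *
for i in range(2): w=nom(.22);held(w,'l',.22);held(w,'l',.22,.01);can(w,'l',[.15,-.1]);can(w,'xl',[0,0],'lid')
E
```

```text
clock: 23.7
tool_pos: [0.443, -0.1796, 0.009]
tool_rot: [-0.001, 0.001, 1.0, 0.0]
force: [0.2, -0.6, -0.3]
gripper_width: 0.0751
gripper_force: 0.0
clock: 24.0
tool_pos: [0.4442, -0.1801, 0.0113]
tool_rot: [0.001, 0.001, 1.0, -0.0]
force: [-1.8, 0.5, 4.4]
gripper_width: 0.0553
gripper_force: 31.4
clock: 24.9
tool_pos: [0.4435, -0.1797, 0.2208]
tool_rot: [0.001, 0.0, 1.0, -0.0]
force: [-0.0, 0.0, -0.3]
gripper_width: 0.0555
gripper_force: 31.9
held l [-0.0003 -0.0013] 0.083 0.92
held l [ 0.0033 -0.001 ] 0.029 0.92
held l [-0.0004 -0.0011] 0.08 0.97
held l [ 0.0033 -0.0012] 0.032 0.97
lid xl [0.0022 0.0022] 0.037 [326. 170.] 0.81
```

```bash
python3 -m inch '[[-0.025,-0.0165,0,0,0.05],[-0.025,-0.0165,0,0,0.05],[-0.025,-0.0165,0,0,0.05],[-0.025,-0.0165,0,0,0.05],[-0.025,-0.0165,0,0,0.05],[-0.025,-0.0165,0,0,0.05],[0,0,0,0,0.05],[0,0,0,0,0.05],[0,0,0,0,0.05],[0,0,0,0,0.05]]'; python3 -m inch '[[0,0,0,0,0.05],[0,0,0,0,0.05],[0,0,0,0,0.05]]'; python3 m.py canister l 0 0
```

```text
clock: 26.4
tool_pos: [0.5927, -0.2784, 0.2204]
tool_rot: [-0.0, 0.0, 1.0, 0.0]
force: [-0.6, 0.0, -1.0]
gripper_width: 0.0555
gripper_force: 31.9
clock: 26.7
tool_pos: [0.5932, -0.2788, 0.2203]
tool_rot: [0.0, 0.0, 1.0, -0.0]
force: [-0.6, 0.3, -0.0]
gripper_width: 0.0553
gripper_force: 31.9
[ 0.5932 -0.2788  0.2203]
canister l [ 0.0012 -0.0014] 0.08 [320. 183.] 0.84
[ 0.5933 -0.2789  0.2201]
canister l [ 0.0012 -0.0014] 0.075 [320. 181.] 0.97
[ 0.5934 -0.2789  0.22  ]
canister l [ 0.001  -0.0013] 0.078 [320. 182.] 0.67
```

```bash
python3 -m inch '[[-0.0005,0,0.03,0,0.05],[0,0,0.04,0,0.05],[0,0,0.035,0,0.05],[0,0,0.02,0,0.05],[0,0,0.008,0,0.05],[0,0,0,0,0.05],[0,0,0,0,0.05],[0,0,0.003,0,0.05],[0,0,0.003,0,0.05],[0,0,0,0,0.05]]';python3 -m inch '[[0,0,0.002,0,0.05],[0,0,0,0,0.05]]';python3 -m inch '[[0,0,0.001,0,0.05],[0,0,0,0,0.05]]'
```

```text
clock: 28.0
tool_pos: [0.5939, -0.2789, 0.0811]
tool_rot: [0.0, 0.001, 1.0, -0.0]
force: [-0.8, 0.4, -0.5]
gripper_width: 0.0555
gripper_force: 32.0
clock: 28.2
tool_pos: [0.5938, -0.2789, 0.0788]
tool_rot: [-0.0, 0.001, 1.0, 0.0]
force: [-1.0, 0.2, -1.0]
gripper_width: 0.0555
gripper_force: 32.0
clock: 28.4
tool_pos: [0.5941, -0.279, 0.0784]
tool_rot: [0.0, 0.001, 1.0, -0.0]
force: [-0.6, -0.1, 1.7]
gripper_width: 0.0557
gripper_force: 32.2
```

```bash
python3 -m inch '[[0,0,0.001,0,0.05],[0,0,0,0,0.05]]'
```

```text
clock: 28.6
tool_pos: [0.5943, -0.2791, 0.0783]
tool_rot: [0.001, 0.0, 1.0, -0.0]
force: [-2.3, 0.8, 6.8]
gripper_width: 0.0554
gripper_force: 32.7
```

```bash
python3 -m inch '[[0,0,-0.001,0,0.065],[0,0,0,0,0.075],[0,0,0,0,0.075],[0,0,-0.01,0,0.075],[0,0,-0.02,0,0.075],[0,0,-0.03,0,0.075],[0,0,-0.04,0,0.075],[0,0,-0.04,0,0.075],[0,0,0,0,0.083],[0,0,0,0,0.083]]'; python3 - <<'E'
from h import *
T=bot.read_state()['tool_pos'];w=nom(T[2]);print(T)
for d in bot.silhouettes('lid_l',w):
    for z in (.095,.103):
        x,e=iou(w,d['mask'],[0,0],.029,z,z+.012)
        if e<.4: print(z,x.round(4),round(e,3),d['conf'])
E
python3 -m inch '[[0.025,0.017,0,0,0.083],[0.025,0.017,0,0,0.083],[0.025,0.017,0,0,0.083],[0.025,0.017,0,0,0.083],[0.025,0.017,0,0,0.083],[0.024,0.0175,0,0,0.083],[0,0,0,0,0.083],[0,0,0,0,0.083],[0,0,0,0,0.083],[0,0,0,0,0.083]]'; python3 m.py lid xl 0 0
```

```text
clock: 29.6
tool_pos: [0.5943, -0.2791, 0.2197]
tool_rot: [0.001, 0.001, 1.0, -0.001]
force: [-0.5, -0.1, -0.8]
gripper_width: 0.0829
gripper_force: 0.0
[ 0.59434972 -0.2791187   0.21966416]
0.095 [ 0.0003 -0.0008] 0.083 0.8
0.103 [-0.0009 -0.0011] 0.144 0.8
clock: 30.7
tool_pos: [0.4457, -0.1768, 0.2175]
tool_rot: [-0.0, 0.001, 1.0, 0.0]
force: [-0.6, -0.1, 0.7]
gripper_width: 0.0829
gripper_force: 0.0
[ 0.4457 -0.1768  0.2175]
lid xl [-0.0007 -0.0003] 0.075 [325. 165.] 0.66
[ 0.4456 -0.1767  0.2176]
lid xl [-0.0018 -0.0001] 0.054 [323. 169.] 0.73
[ 0.4454 -0.1765  0.2177]
lid xl [-0.0008  0.    ] 0.059 [325. 167.] 0.6
```

```bash
python3 -m inch '[[0.0015,0.001,0.03,0,0.083],[0,0,0.045,0,0.083],[0,0,0.045,0,0.083],[0,0,0.04,0,0.083],[0,0,0.03,0,0.083],[0,0,0.02,0,0.083],[0,0,0.01,0,0.083],[0,0,0,0,0.083],[0,0,0,0,0.083]]'; python3 -m inch '[[0,0,0.005,0,0.083],[0,0,0.005,0,0.083],[0,0,0,0,0.083]]'
```

```text
clock: 31.9
tool_pos: [0.4443, -0.1756, -0.0013]
tool_rot: [0.001, 0.001, 1.0, -0.0]
force: [-0.0, -0.2, -0.3]
gripper_width: 0.083
gripper_force: 0.0
clock: 32.2
tool_pos: [0.4434, -0.1752, -0.0121]
tool_rot: [-0.0, 0.001, 1.0, 0.0]
force: [-0.3, 0.2, -0.2]
gripper_width: 0.083
gripper_force: 0.0
```

```bash
python3 -m inch '[[0,0,0,0,0.06],[0,0,0,0,0.06],[0,0,0,0,0.06]]'
```

```text
clock: 32.5
tool_pos: [0.4436, -0.1753, -0.0113]
tool_rot: [0.0, 0.001, 1.0, -0.0]
force: [-2.4, 1.1, 5.2]
gripper_width: 0.0657
gripper_force: 31.7
```

```bash
python3 -m inch '[[0,0,-0.01,0,0.06],[0,0,-0.02,0,0.06],[0,0,-0.03,0,0.06],[0,0,-0.04,0,0.06],[0,0,-0.045,0,0.06],[0,0,-0.045,0,0.06],[0,0,-0.04,0,0.06],[0,0,-0.015,0,0.06],[0,0,0,0,0.06],[0,0,0,0,0.06]]'; python3 -m inch '[[-0.0255,0.0115,0,0,0.06],[-0.0255,0.0115,0,0,0.06],[-0.0255,0.0115,0,0,0.06],[-0.0255,0.0115,0,0,0.06],[-0.0255,0.0115,0,0,0.06],[-0.025,0.0105,0,0,0.06],[0,0,0,0,0.06],[0,0,0,0,0.06],[0,0,0,0,0.06],[0,0,0,0,0.06]]'; python3 m.py canister xl 0 0;python3 - <<'E'
from h import *
w=nom(.233);held(w,'xl',.233,.019);held(w,'xl',.233,.011)
E
```

```text
clock: 33.5
tool_pos: [0.4429, -0.175, 0.2326]
tool_rot: [-0.0, 0.001, 1.0, 0.0]
force: [-0.1, 0.7, -0.6]
gripper_width: 0.0654
gripper_force: 33.5
clock: 34.5
tool_pos: [0.5951, -0.1079, 0.2327]
tool_rot: [-0.001, 0.001, 1.0, 0.0]
force: [0.7, 0.4, -0.7]
gripper_width: 0.0656
gripper_force: 33.5
[ 0.5951 -0.1079  0.2327]
canister xl [ 0.0003 -0.0036] 0.286 [320. 180.] 0.58
[ 0.5955 -0.1078  0.2332]
[ 0.5957 -0.1077  0.2333]
canister xl [-0.0001 -0.0034] 0.244 [317. 179.] 0.68
held xl [ 0.001  -0.0011] 0.071 0.92
held xl [ 0.0042 -0.0011] 0.037 0.92
```

```bash
python3 -m inch '[[-0.02,-0.0025,0,0,0.06],[-0.02,0,0,0,0.06],[0,0,0,0,0.06],[0,0,0,0,0.06],[0,0,0,0,0.06],[0,0,0,0,0.06],[0,0,0,0,0.06]]'; python3 m.py canister xl -.04 0
```

```text
clock: 35.65
tool_pos: [0.6356, -0.11, 0.2333]
tool_rot: [0.0, 0.001, 1.0, 0.0]
force: [-0.2, 0.4, -0.7]
gripper_width: 0.0651
gripper_force: 33.5
[ 0.6356 -0.11    0.2333]
canister xl [-0.0389 -0.0012] 0.046 [322. 143.] 0.71
[ 0.6358 -0.11    0.2332]
canister xl [-0.0387 -0.0012] 0.048 [323. 146.] 0.9
[ 0.636  -0.11    0.2332]
canister xl [-0.0389 -0.001 ] 0.028 [322. 144.] 0.59
```

```bash
python3 -m inch '[[0.02,0,0,0,0.06],[0.02,0,0,0,0.06],[0,0,0.03,0,0.06],[0,0,0.04,0,0.06],[0,0,0.03,0,0.06],[0,0,0.018,0,0.06],[0,0,0.009,0,0.06],[0,0,0,0,0.06],[0,0,0,0,0.06],[0,0,0,0,0.06]]'; python3 -m inch '[[0,0,0.003,0,0.06],[0,0,0.003,0,0.06],[0,0,0,0,0.06]]'; python3 -m inch '[[0,0,0.002,0,0.06],[0,0,0,0,0.06]]'
```

```text
clock: 36.95
tool_pos: [0.5971, -0.1102, 0.1075]
tool_rot: [0.001, 0.001, 1.0, -0.0]
force: [-0.0, -0.1, 0.2]
gripper_width: 0.0655
gripper_force: 33.5
clock: 37.25
tool_pos: [0.5958, -0.1099, 0.0997]
tool_rot: [-0.0, 0.001, 1.0, 0.0]
force: [0.7, 0.0, -1.0]
gripper_width: 0.0656
gripper_force: 33.5
clock: 37.45
tool_pos: [0.596, -0.1099, 0.0977]
tool_rot: [-0.0, 0.001, 1.0, 0.0]
force: [-0.1, 0.2, -0.2]
gripper_width: 0.0654
gripper_force: 33.5
```

```bash
python3 -m inch '[[0,0,0.001,0,0.06],[0,0,0,0,0.06]]'; python3 -m inch '[[0,0,0.001,0,0.06],[0,0,0,0,0.06]]'
```

```text
clock: 37.65
tool_pos: [0.5961, -0.1099, 0.0969]
tool_rot: [-0.0, 0.001, 1.0, 0.0]
force: [0.3, 0.2, -1.3]
gripper_width: 0.0652
gripper_force: 33.5
clock: 37.85
tool_pos: [0.5962, -0.1099, 0.096]
tool_rot: [0.0, 0.001, 1.0, 0.0]
force: [-0.4, -0.3, -0.4]
gripper_width: 0.0652
gripper_force: 33.5
```

```bash
python3 -m inch '[[0,0,0.001,0,0.06],[0,0,0,0,0.06]]'; python3 -m inch '[[0,0,0.001,0,0.06],[0,0,0,0,0.06]]'
```

```text
clock: 38.05
tool_pos: [0.5963, -0.11, 0.0958]
tool_rot: [0.0, 0.001, 1.0, -0.0]
force: [-0.8, 0.5, 4.0]
gripper_width: 0.0653
gripper_force: 34.0
clock: 38.25
tool_pos: [0.5966, -0.1101, 0.0958]
tool_rot: [0.001, 0.0, 1.0, -0.0]
force: [-2.1, 0.5, 9.7]
gripper_width: 0.0654
gripper_force: 34.5
```

Contact came at 0.0958, which is the seat height. I release, retreat and take a final check picture.

```bash
python3 -m inch '[[0,0,-0.001,0,0.075],[0,0,0,0,0.083],[0,0,0,0,0.083],[0,0,-0.01,0,0.083],[0,0,-0.02,0,0.083],[0,0,-0.03,0,0.083],[0,0,-0.04,0,0.083],[0,0,-0.04,0,0.083],[0,0,0,0,0.083],[0,0,0,0,0.083]]'; python3 -m inch '[[0.045,0,0,0,0.083],[0.045,0,0,0,0.083],[0.045,0,0,0,0.083],[0.045,0,0,0,0.083],[0.04,0,0,0,0.083],[0,0,0,0,0.083],[0,0,0,0,0.083]]'; python3 - <<'E'
from h import *
q=bot.get_image('scene');p=bot.get_image('side')
f=lambda i,a,b,c,d:cv2.resize(i['pixels'][a:b,c:d,::-1],(400,400),interpolation=2)
cv2.imwrite('pics/w9.png',np.hstack([f(q,140,310,265,435),f(p,130,260,250,380)]))
E
```

```text
clock: 39.25
tool_pos: [0.5965, -0.11, 0.2365]
tool_rot: [0.001, 0.001, 1.0, -0.0]
force: [-0.4, 0.4, -0.6]
gripper_width: 0.0829
gripper_force: 0.0
clock: 39.95
tool_pos: [0.3753, -0.1096, 0.2344]
tool_rot: [-0.0, 0.001, 1.0, 0.0]
force: [0.2, -0.6, 0.3]
gripper_width: 0.0831
gripper_force: 0.0
```

View pics/w9.png

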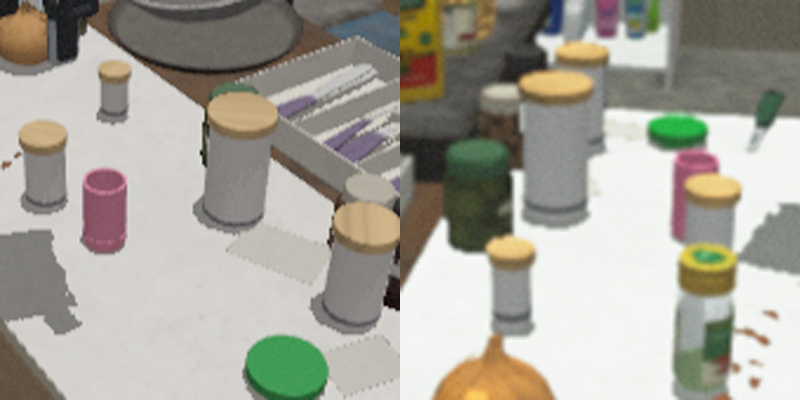

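All four lids lie flat and centred on their canisters: scene crop s (114,70), m (43,135), xl (242,115), l (366,227). The bystanders look undisturbed.

```bash
python3 -c "
from bench import bot
print(bot.finish_job())"
```

```text
the job is handed in; nothing more can be done
None
```

All four lids were taken off the stack from the top down and seated flat on their own canisters, the onion and spice jar look undisturbed in the last picture, and the job was handed in at about 40 s of the 96 s allowed.

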